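# Count to the third gap and push the point guard home

### The job

Count along the rack's brass rail with a fingertip, starting at the end where the red belay device lies: touch the rail over the first, then the second, then the third gap (empty or filled, every gap counts) and go no further along it. Then push the loose black point guard that lies in front of the rack along the bench and lengthwise into that third gap until it is fully home against the back wall. Only push it, do not pick it up, and leave the other things where they are.

Things in the scene. Friction and masses are not known exactly. Their poses are not given: they have to be found in the camera images.
- rack: Aluminium divider rack fixed to the bench, 80 (x) by 296 (y) mm; origin at its footprint's centre, z up. Seven dividers 8 mm thick, 36 mm high, with round front noses, at y = 144, 96, 48, 0, -48, -96, -144 mm, from x = -40 to +26 mm. Six gaps 40 mm wide between them, at y = 120, 72, 24, -24, -72, -120 mm, open to -x and above; their floor is the bare bench.
- rack_stop (a point): Foot of the front face of the rack's back wall, mid-length: x = 26 mm, y = 0 in the rack's frame. The gaps are 66 mm deep and end at this wall, which spans x = 26 to 40 mm, is 44 mm high and carries the rail on top.
- guard: The black plastic crampon point guard to push: a block 82 mm long (x), 28 wide (y), 30 high, flat sides, ends alike, about 80 g. Origin: centre of its underside. It lies in front of the rack (-x side), roughly parallel to the gaps, opposite any of them. Fully home against the back wall it sticks out 16 mm from the gap, its centre at x = -15 mm in the rack's frame.
- guard_center (a point): Centre of that guard, 15 mm above its underside.
- belay: Red anodised belay device, a 48 by 48 by 26 mm block with two slots and a steel wire loop to +x; origin at the centre of the block's underside. It lies loose on the bench beside one end of the rack, about 65 mm from it, and shows the end (+y or -y in the rack's frame) from which gaps are counted.
- carabiner: Carabiner, 110 by 64 by 10 mm, lying beside the other end of the rack; origin at its centre on the bench.
- stored_guard: A second, identical guard already put away in one of the two end gaps; leave it there.
- tin: Steel tin, 33 mm across, 24 mm high, standing in the other end gap; origin at the centre of its underside.
- brush: Bamboo brush, 170 by 36 by 32 mm, lying bristles down behind the rack; origin at its centre on the bench.
- bottle: Blue bottle, radius 34 mm, 190 mm high; origin at the centre of its underside.
- rail1: Brass rail segment over the gap at y = 120 mm of the rack. The rail on top of the back wall has six flat rigid segments, one per gap, 40 mm long (y), 16 wide (x), 8 thick, with 8 mm black notches between them opposite the dividers. Tops 52 mm above the bench. Origin: centre of the segment's underside, 44 mm above the bench, at x = 33 mm in the rack's frame.
- rail2: Brass rail segment over the gap at y = 72 mm of the rack. Same size and origin as rail1.
- rail3: Brass rail segment over the gap at y = 24 mm of the rack. Same size and origin as rail1.
- rail4: Brass rail segment over the gap at y = -24 mm of the rack. Same size and origin as rail1.
- rail5: Brass rail segment over the gap at y = -72 mm of the rack. Same size and origin as rail1.
- rail6: Brass rail segment over the gap at y = -120 mm of the rack. Same size and origin as rail1.
Not all that is in view belongs to the job. Leave any green look-alike of the guard alone.

How it is judged:
By the outcome, as a careful person would: the job done as asked, in the order asked, and still so for the second after the job is handed in, with the robot touching nothing.
It also fails if it takes over 61 s, if anything falls off the work surface, if the arm or the gripper's body presses on something with over 40 N, if the wrist force passes 120 N, or if a joint passes its speed limit or range.

### The arm

A 7-joint arm with a two-finger parallel gripper is mounted at the origin on the work surface. World frame = base frame: x ahead of the robot, y to its left, z up, the work surface at z = 0. Lengths are in m, angles in rad, forces in N, time in s.
With the tool pointing down it reaches from about 0.425 to 0.875 m from the base axis. Payload 4.7 kg.
Tool frame: the origin (TCP) lies on the centre line of the jaws, within the pads' length; the fingertips stand 14 mm ahead of it and the grasp point (between the pads) lies 5 mm behind it; z points along the fingers, y is the direction in which the jaws open and shut (so a half turn about z gives the same grasp; the last joint's range is limited). The gripper opens to 87 mm and grips with 3 to 60 N. Pads are 19 mm wide; open, the fingers measure 117 mm over their backs; the gripper's body (75 mm by 190 mm) begins 51 mm behind the grasp point.
Start: joints at [-1.31, 0.321, -0.07, 1.45, 0.023, 1.371, -0.057], TCP at [0.159, 0.63, 0.237] pointing down, gripper open.
Joint ranges: [-2.86, 2.86], [-0.3, 2.09], [-1.38, 1.24], [0.06, 2.45], [-1.56, 4.7], [0.09, 2.05], [-2.69, 2.69]. Speed limits (rad/s): [2.57, 2.57, 3.14, 3.14, 3.14, 3.14, 3.14].

### API

Orientations are given as a rotation vector (axis times angle).
In Python, from bench import ctrl gives the robot as it stands. The module is installed in compiled form; this text tells all that it offers.
- The arm moves only by the tool step_arm, never from a script. Its argument "plan" is a list of rows, each a list of 3 entries, a list of its own where there are three numbers: the turn, a rotation vector about the tool's x, y, z in rad, then the shift along the tool's x, y, z in m, then the closure in counts, from 0 (fully open) to 255 (shut). In form: [[[rx, ry, rz], [x, y, z], hand], ...]. A call has exactly 10 rows; each row is the pose to reach, as a shift and turn from the pose commanded when the call began, along the tool's axes at that moment; what a row does not reach only later rows make up. A row lasts 1/8 s, in which the tool goes at most 62.5 mm and 10.7 degrees, less where a joint would pass 70% of its speed; a pose out of reach is approached as far as the arm can. A call with a gripper value outside its range is refused whole. The fingers move at their own pace and stop on an object; "squeeze" is the grip in N (left out, the last holds). Time passes only in rows, so rows that repeat a pose let the fingers close, or fill a call up. It gives the time, the measured TCP pose, the force and the opening at its end, in the units of the state.
- ctrl.get_state(): the state, without advancing time (a new reading comes with each control period).
- ctrl.get_image(name): name is "side" or "top" or "wrist"; returns the picture (480x640x3 uint8, red, green, blue); there is no depth.
- ctrl.calibration(name): a dict with "fov_y" (degrees; the focal length in pixels is half the picture's height over the tangent of half this angle, whatever the lens; pixels are square), "cx", "cy" (the principal point, pixels), "rvec" (rotation vector, rad) and "tvec" (3), from world to camera coordinates, as OpenCV has them. Camera axes: x right, y down, z forward; pixel columns grow to the right and rows downward; lengths in m; the calibration is good to about 2 mm. A picture is of the moment at which its call begins: read the wrist's pose just before it. calibration takes no time and is no camera call; for the wrist camera it gives the pose at the moment of the call.
- ctrl.close_job(): hands the job in, once; it reports no verdict.
Trained networks look in the newest picture that a camera, given by its name, has taken for a name from the list of things; names that differ only in an ending like _2 or _b are one class to them, and where a whole thing is asked for, a point or a joint stands for the part that bears it (a point fixed in the world has none). Each returns a list of dicts, best first, with "score" (0 to 1); they miss things now and then, are a little off and sometimes report something else, mostly with a low value. They report only what shows in the picture. A call takes as long as a camera call. They do not tell look-alikes from the thing itself.
- ctrl.cut_out(camera, label): "pixels" (480x640 bool, what is visible of it) and "rect" ([left, top, width, height] in pixels, round what is visible of it).
The state is a dict: "time": time; "joint_positions": joint angles; "qd": joint speeds; "joint_torque": joint torques, N m; "position": TCP position; "tool_rot": TCP orientation; "ft_force": force on the tool from outside, world axes, zero at the start; "torque": the same for the moment, N m; "grip_width": opening from 0.0 (shut) to 1.0 (fully open).
Only numpy, scipy, OpenCV 4.12 (cv2) and the standard library are available. Lean on these libraries where they do the work, as an engineer would, in place of code of your own. Each camera call takes 0.05 s, during which the arm holds its last target.

## Working session

There is one attempt and no reset: what is moved stays moved. The work goes in short steps, Python scripts to look and compute and a tool call to move; the robot and the scene stay as the last step left them, time stands still between calls to the robot, and variables do not carry over. Pictures are saved under pics/ and viewed, and the job is handed in when it is done.

Besides the shell and the picture viewer there is one more tool, called after "Emit:" by a JSON object that holds its "name" and its "arguments", one argument or row to a line. step_arm: Moves the arm, as the interface text tells. Its arguments: {"type":"object","properties":{"plan":{"type":"array"},"squeeze":{"type":"number"}},"required":["plan"]}

```bash
mkdir -p pics
python3 - <<'E'
from bench import ctrl
import cv2
print(ctrl.get_state())
for n in ("side","top","wrist"):
    im=ctrl.get_image(n); cv2.imwrite(f"pics/{n}0.png",im[:,:,::-1]); print(n,ctrl.calibration(n))
E
```

```text
{'time': 0.0, 'joint_positions': array([-1.30988955,  0.32181132, -0.07005185,  1.45171098,  0.02258791,
        1.37079399, -0.05689401]), 'qd': array([-1.84953079e-03, -9.44151352e-05,  1.23100118e-03, -8.64536862e-04,
        5.85507551e-04, -1.11606142e-03,  2.52854426e-03]), 'joint_torque': array([ 1.93524215e-04, -4.91285598e+01, -4.04053247e-01, -3.12533891e+01,
       -6.40400453e-02,  4.38581093e-02,  1.70417215e-04]), 'position': array([0.15873142, 0.62976079, 0.23545075]), 'tool_rot': array([-3.86676724e-01, -3.11756265e+00,  3.03516097e-03]), 'ft_force': array([ 0.12824291, -0.27606012,  0.85200723]), 'torque': array([ 0.01132048, -0.0124777 ,  0.02462896]), 'grip_width': 1.0010880365950001}
side {'fov_y': 55.94247510280583, 'cx': 324.08137032834327, 'cy': 229.4061065940163, 'rvec': array([ 0.8022626 , -2.3080709 ,  1.33714011]), 'tvec': array([0.43353311, 0.280301  , 0.40779199])}
top {'fov_y': 50.382256727906345, 'cx': 319.214178704124, 'cy': 234.1768841210966, 'rvec': array([ 2.09475284, -2.11504048,  0.23763384]), 'tvec': array([-0.06124005,  0.61110259,  0.8351463 ])}
wrist {'fov_y': 65.72694396556487, 'cx': 314.25838058591455, 'cy': 240.82112385459877, 'rvec': array([-2.28144226, -1.77746749, -0.26859163]), 'tvec': array([-0.64911868, -0.03556485,  0.39064798])}
```

View pics/top0.png

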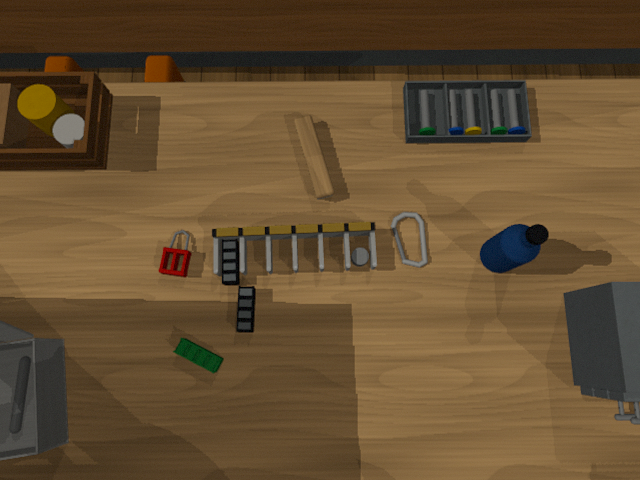

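View pics/side0.png

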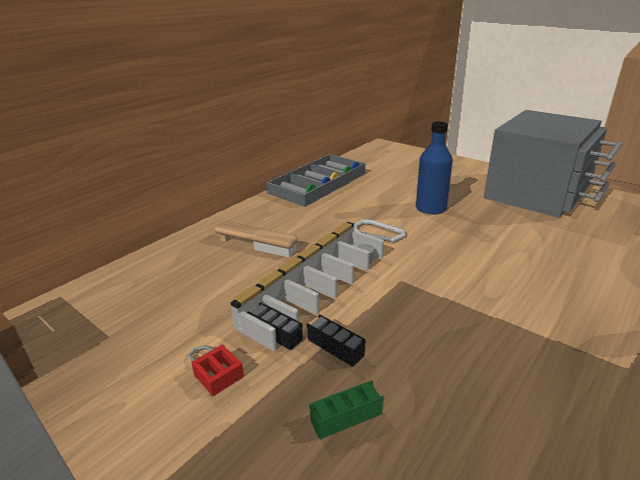

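View pics/wrist0.png

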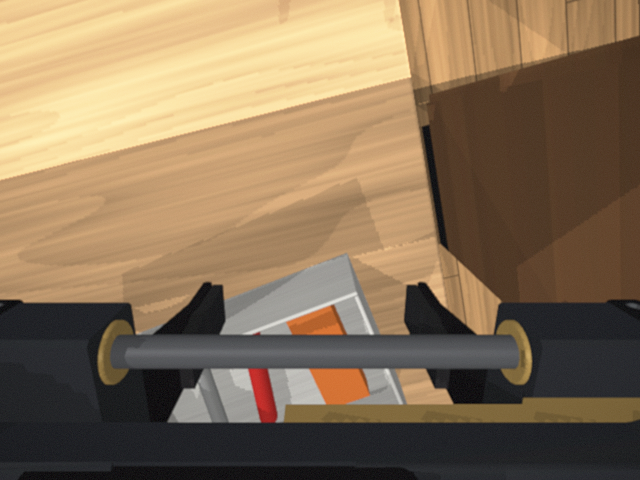

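The top view shows the belay (175,262) at the rack's left end, the stored guard in gap 1 (230,260), the tin in gap 6 (360,257), and the loose black guard at (246,309). The green look-alike is at (199,355). The third gap is centred near (281,250). Next I'll take close crops and run the networks.

```bash
cat > h.py <<'E'
import numpy as np, cv2
from bench import ctrl
def K(c):
    f=240/np.tan(np.radians(c['fov_y'])/2); return np.array([[f,0,c['cx']],[0,f,c['cy']],[0,0,1]])
def proj(c,P): return cv2.projectPoints(np.array(P,float).reshape(-1,3),c['rvec'],c['tvec'],K(c),None)[0][:,0]
def ray(c,uv,z):
    R=cv2.Rodrigues(c['rvec'])[0]; C=-R.T@c['tvec']
    d=R.T@np.linalg.inv(K(c))@np.array([uv[0],uv[1],1.]); return C+d*(z-C[2])/d[2]
E
python3 - <<'E'
from h import *
im=ctrl.get_image("top"); c=ctrl.calibration("top")
cv2.imwrite("pics/top1.png",cv2.resize(im[200:380,150:400,::-1],None,fx=3.2,fy=3.2,interpolation=cv2.INTER_CUBIC))
im2=ctrl.get_image("side"); 
cv2.imwrite("pics/side1.png",cv2.resize(im2[200:440,170:430,::-1],None,fx=2.5,fy=2.5,interpolation=cv2.INTER_CUBIC))
for cam in("top","side"):
  for n in("guard","rack","belay","rail1","tin","bottle"):
    for d in ctrl.cut_out(cam,n):
        p=d['pixels']; ys,xs=np.nonzero(p)
        r=cv2.minAreaRect(np.c_[xs,ys].astype(np.float32))
        print(cam,n,round(d['score'],2),d['rect'],r,p.sum(),ray(ctrl.calibration(cam),(xs.mean(),ys.mean()),{'guard':.03,'rail1':.052}.get(n,.02)).round(3))
E
```

```text
top guard 0.71 [235.8, 288.4, 18.3, 44.3] ((245.77845764160156, 309.4877014160156), (17.473054885864258, 45.8182373046875), 3.1798300743103027) 797 [0.483 0.065 0.03 ]
top guard 0.56 [174.1, 336.7, 48.8, 39.1] ((198.60501098632812, 355.4359436035156), (47.70835494995117, 18.602462768554688), 27.645973205566406) 859 [0.403 0.146 0.03 ]
top rack 0.76 [210.3, 221.1, 166.6, 55.3] ((294.3260192871094, 248.5347137451172), (48.45301818847656, 163.3325958251953), 87.37760162353516) 3735 [ 0.609 -0.018  0.02 ]
top belay 0.68 [155.1, 229.7, 35.1, 46.9] ((175.17576599121094, 252.7559814453125), (30.553985595703125, 47.028602600097656), 6.709836959838867) 928 [0.577 0.199 0.02 ]
top belay 0.2 [348.4, 221.4, 24.2, 12.5] ((360.0, 226.0), (8.0, 20.0), 90.0) 162 [ 0.636 -0.144  0.02 ]
top rail1 0.63 [267.7, 225.3, 27.2, 10.1] ((280.5, 229.5), (9.0, 21.0), 90.0) 176 [0.623 0.001 0.052]
top rail1 0.61 [348.9, 221.1, 21.8, 9.5] ((359.5, 226.0), (8.0, 21.0), 90.0) 181 [ 0.629 -0.141  0.052]
top rail1 0.57 [217.4, 227.3, 20.9, 8.1] ((227.5, 232.0), (8.0, 21.0), 90.0) 189 [0.62  0.098 0.052]
top rail1 0.5
[... 2512 characters left out ...]
6.30992889404297) 231 [0.615 0.103 0.052]
side rail1 0.58 [300.9, 245.1, 19.4, 15.1] ((309.8599853515625, 250.98001098632812), (9.399999618530273, 19.399999618530273), 53.13010025024414) 164 [ 0.62  -0.04   0.052]
side rail1 0.49 [319.6, 232.6, 17.2, 14.2] ((327.2691650390625, 239.65382385253906), (8.597853660583496, 18.02775764465332), 56.30992889404297) 141 [ 0.621 -0.087  0.052]
side tin 0.61 [359.7, 249.2, 16.6, 13.4] ((368.9615478515625, 251.6923065185547), (19.414506912231445, 9.707253456115723), 56.3099365234375) 104 [ 0.569 -0.141  0.02 ]
side bottle 0.87 [414.3, 121.8, 40.8, 92.7] ((435.5, 167.5), (32.94927215576172, 92.56285858154297), 5.355824947357178) 2441 [ 0.644 -0.543  0.02 ]
```

View pics/top1.png

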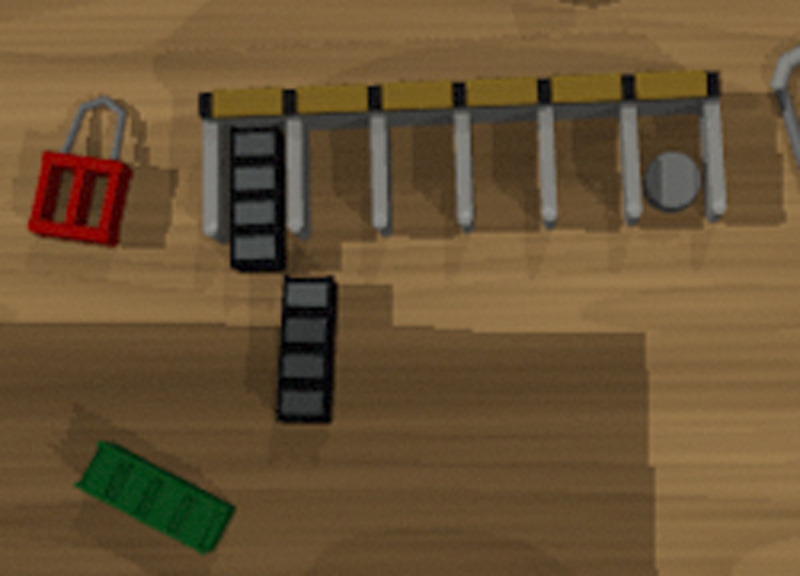

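View pics/side1.png

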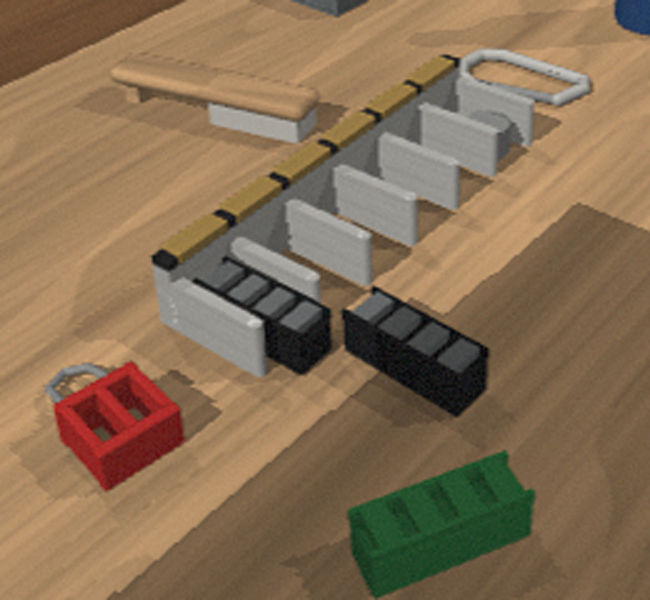

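```bash
cat > fit.py <<'E'
from h import *
from scipy.optimize import least_squares
def pose(p,pts):
    c,s=np.cos(p[2]),np.sin(p[2]); pts=np.array(pts)
    return np.c_[p[0]+c*pts[:,0]-s*pts[:,1],p[1]+s*pts[:,0]+c*pts[:,1],pts[:,2]]
def box(x0,x1,y0,y1,z0,z1): return [(x,y,z) for x in(x0,x1) for y in(y0,y1) for z in(z0,z1)]
def hullc(c,P):
    h=cv2.convexHull(proj(c,P).astype(np.float32)); m=cv2.moments(h); r=cv2.minAreaRect(h)
    a=np.array([m['mu20'],m['mu11'],m['mu02']])/m['m00']
    return np.array([m['m10']/m['m00'],m['m01']/m['m00']]), 0.5*np.arctan2(2*a[1],a[0]-a[2])
def cen(px):
    m=cv2.moments(px.astype(np.uint8),True);a=np.array([m['mu20'],m['mu11'],m['mu02']])/m['m00']
    return np.array([m['m10']/m['m00'],m['m01']/m['m00']]), 0.5*np.arctan2(2*a[1],a[0]-a[2])
E
python3 - <<'E'
from fit import *
for cams in (("top",),("side",),("top","side")):
    D={}
    for cam in cams:
        ctrl.get_image(cam)
        D[cam]=(ctrl.calibration(cam),[cen(d['pixels'])[0] for d in ctrl.cut_out(cam,"rail1") if d['score']>.4],[cen(d['pixels']) for d in ctrl.cut_out(cam,"guard")])
    def f(p,show=False):
        r=[]
        for cam,(c,ms,_) in D.items():
            pr=np.array([hullc(c,pose(p,box(.025,.041,y-.02,y+.02,.044,.052)))[0] for y in(.12,.072,.024,-.024,-.072,-.12)])
            for m in ms:
                k=np.argmin(((pr-m)**2).sum(1)); r+=list(pr[k]-m)
        return np.array(r)
    s=least_squares(f,[.587,-.02,0.0])
    print(cams,s.x.round(4),f(s.x).round(1))
    p=s.x
    def g(q):
        r=[]
        for cam,(c,_,gs) in D.items():
            h,a=hullc(c,pose(q,box(-.041,.041,-.014,.014,0,.03)))
            m,am=min(gs,key=lambda t:np.linalg.norm(t[0]-hullc(c,pose([.48,.068,0],box(-.041,.041,-.014,.014,0,.03)))[0]))
            r+=list(h-m)+[np.sin(a-am)*20]
        return np.array(r)
    s=least_squares(g,[.48,.068,0.]);q=s.x
    print('guard',q.round(4),g(q).round(2))
    d=q[:2]-p[:2];c_,s_=np.cos(p[2]),np.sin(p[2]);print('in rack',(c_*d[0]+s_*d[1]).round(4),(-s_*d[0]+c_*d[1]).round(4),(q[2]-p[2]).round(3))
print(ctrl.get_state()['time'])
E
```

```text
('top',) [ 0.5911 -0.0204  0.0007] [-0.5 -0.1  0.3  1.6 -0.  -0.9  0.7  0.9 -0.9 -1.7]
guard [ 0.4836  0.067  -0.0007] [-0.17  0.23 -0.65]
in rack -0.1074 0.0875 -0.001
('side',) [ 0.5893 -0.0204  0.0021] [ 1.   0.6  0.6  0.5 -0.2  0.2 -1.3 -1.2 -1.2 -0.1  1.7  0.9]
guard [0.48  0.068 0.   ] [ 1.11  0.38 -0.63]
in rack -0.1091 0.0887 -0.002
('top', 'side') [ 0.5907 -0.0224  0.0347] [ 0.8  0.5  0.1  0.7  0.1  0.5 -0.4  0.6  0.6  0.3 -0.5  0.5 -0.8 -0.
 -0.5 -0.  -0.3 -0.3 -0.2 -0.1 -0.2 -0.2]
guard [ 0.4824  0.0674 -0.0043] [-0.12  0.95 -0.56 -0.33 -0.52  0.12]
in rack -0.1052 0.0935 -0.039
1.45
```

```bash
cat > meas.py <<'E'
from fit import *
import pickle,sys
def measure(cams=("top","side"),g0=(.48,.068,0.),rack=None,sets=None):
    D={}
    for cam in cams:
        ctrl.get_image(cam)
        D[cam]=(ctrl.calibration(cam),[cen(d['pixels'])[0] for d in ctrl.cut_out(cam,"rail1") if d['score']>.4] if rack is None else [],[cen(d['pixels']) for d in ctrl.cut_out(cam,"guard")])
    for use in ([(c,) for c in cams]+[cams] if len(cams)>1 else [cams]):
        def f(p):
            r=[]
            for cam in use:
                c,ms,_=D[cam]
                pr=np.array([hullc(c,pose(p,box(.025,.041,y-.02,y+.02,.044,.052)))[0] for y in(.12,.072,.024,-.024,-.072,-.12)])
                for m in ms:
                    k=np.argmin(((pr-m)**2).sum(1)); r+=list(pr[k]-m)
            return np.array(r)
        if rack is None:
            s=least_squares(f,[.59,-.0205,0.03],diff_step=1e-3,x_scale=[.01,.01,.1],loss='soft_l1');p=s.x
            print(use,p.round(4),'rms',np.sqrt((f(p)**2).mean()).round(2))
        else: p=rack
        def g(q):
            r=[]
            for cam in use:
                c,_,gs=D[cam]
                h,a=hullc(c,pose(q,box(-.041,.041,-.014,.014,0,.03)))
                m,am=min(gs,key=lambda t:np.linalg.norm(t[0]-hullc(c,pose(g0,box(-.041,.041,-.014,.014,0,.03)))[0]))
                r+=list(h-m)+[np.sin(a-am)*20]
            return np.array(r)
        s=least_squares(g,np.array(g0)+[0,0,.01],diff_step=1e-3,x_scale=[.01,.01,.1]);q=s.x
        d=q[:2]-p[:2];c_,s_=np.cos(p[2]),np.sin(p[2])
        print(use,'guard',q.round(4),g(q).round(2),'in rack',(c_*d[0]+s_*d[1]).round(4),(-s_*d[0]+c_*d[1]).round(4),(q[2]-p[2]).round(3))
    return p,q,D
E
python3 - <<'E'
from meas import *
p,q,D=measure()
for cam in("top","side"):
    c=D[cam][0]; im=ctrl.get_image(cam)[:,:,::-1].copy()
    S=3; im=cv2.resize(im,None,fx=S,fy=S,interpolation=cv2.INTER_CUBIC)
    def dr(P,col):
        h=proj(c,P)
        for u in h: cv2.circle(im,tuple(int(round(v)) for v in (u+.5)*S),3,col,-1)
    for y in(.12,.072,.024,-.024,-.072,-.12): dr(pose(p,box(.025,.041,y-.02,y+.02,.052,.052)),(0,0,255))
    for y in np.arange(-3,4)*.048: dr(pose(p,[(-.04,y,.0),(-.04,y,.036),(.026,y,.036)]),(255,0,255))
    dr(pose(q,box(-.041,.041,-.014,.014,0,.03)),(0,255,255))
    im=im[190*S:380*S,140*S:400*S]
    cv2.imwrite(f"pics/ov_{cam}.png",im)
E
```

```text
('top',) [ 0.5918 -0.022   0.0326] rms 0.21
('top',) guard [ 0.4836  0.0672 -0.0256] [ 0. -0.  0.] in rack -0.1052 0.0926 -0.058
('side',) [ 0.5898 -0.0225  0.0322] rms 0.35
('side',) guard [ 0.4828  0.0675 -0.0245] [-0. -0. -0.] in rack -0.104 0.0934 -0.057
('top', 'side') [ 0.5909 -0.0225  0.0334] rms 0.5
('top', 'side') guard [ 0.4832  0.0673 -0.0258] [-0.05  0.23  0.   -0.11 -0.2   0.02] in rack -0.1046 0.0933 -0.059
```

View pics/ov_top.png

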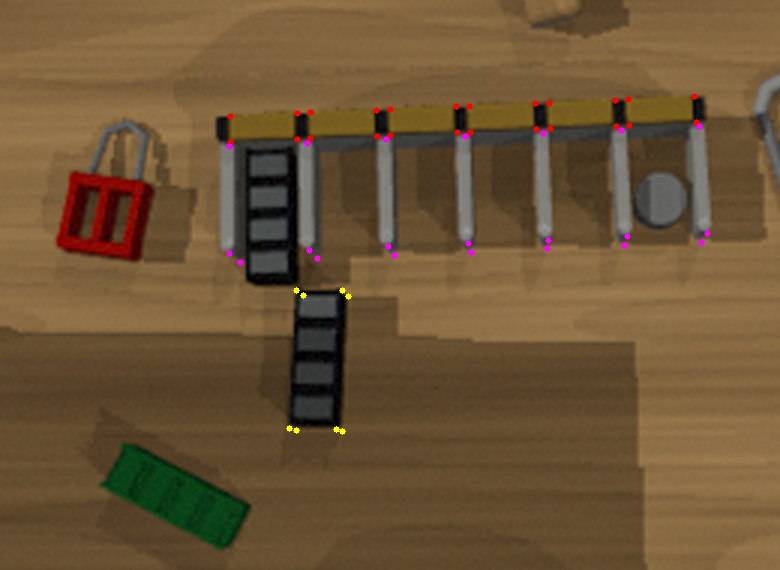

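View pics/ov_side.png

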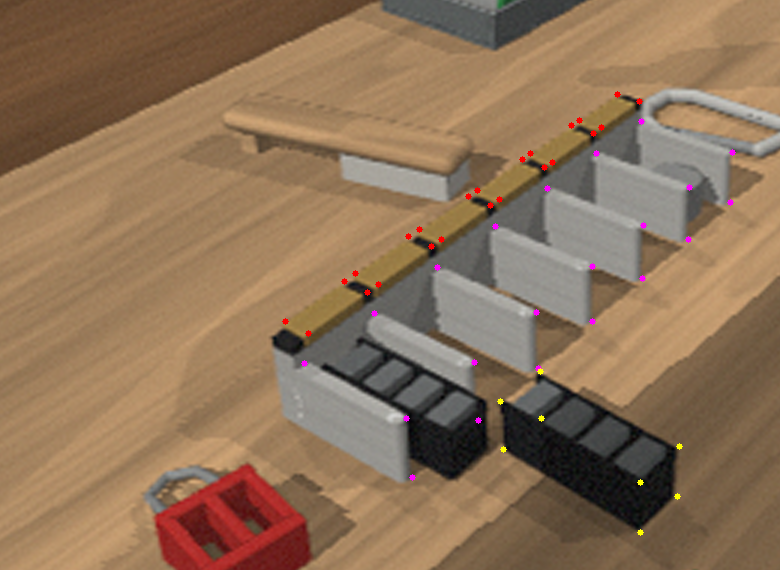

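The overlays match within about 1 px. The rack is at about (0.591, -0.0224) with yaw 0.033, and rack +y is the belay end, so rail1, 2 and 3 are gaps 1 to 3. The loose guard is at rack (-0.105, 0.093) with relative yaw -0.059.

Black look-alikes in the top image: the loose guard at (246,309), which I'm choosing; the stored guard at (230,260), inside a gap; and the green one at (199,355).

Now I'll work out the first move.

```bash
cat > mv.py <<'E'
from h import *
from scipy.spatial.transform import Rotation as Ro
RK=(0.5908,-0.0224,0.033)
def w(x,y):
    c,s=np.cos(RK[2]),np.sin(RK[2]); return RK[0]+c*x-s*y, RK[1]+s*x+c*y
def plan(targets,yaw_off=0.0,relist=True):
    """targets: (rackx,racky,tcpz); tool y along rack +x rotated by yaw_off"""
    s=ctrl.get_state(); R0=Ro.from_rotvec(s['tool_rot']); a=RK[2]+yaw_off
    ty=np.array([np.cos(a),np.sin(a),0]);tz=np.array([0,0,-1.]);tx=np.cross(ty,tz)
    T=Ro.from_matrix(np.c_[tx,ty,tz])
    rv=(R0.inv()*T).as_rotvec()
    d=s['position']-np.array([*RK[:2],0]);c,sn=np.cos(RK[2]),np.sin(RK[2])
    print('t',round(s['time'],2),'pos',s['position'].round(4),'rack',(c*d[0]+sn*d[1]).round(4),(-sn*d[0]+c*d[1]).round(4),'F',s['ft_force'].round(2),'gw',round(s['grip_width'],3))
    print('turn',rv.round(3))
    for t in targets:
        g=np.array([*w(t[0],t[1]),t[2]]); print(t,R0.inv().apply(g-s['position']).round(4))
E
python3 -c "
from mv import *
plan([(.033,.12,.25),(.033,.12,.096)])"
```

```text
t 1.85 pos [0.1588 0.6303 0.2366] rack -0.4102 0.6666 F [-0.05  0.15 -0.43] gw 0.998
turn [0.    0.    1.291]
(0.033, 0.12, 0.25) [-0.5769 -0.403  -0.0134]
(0.033, 0.12, 0.096) [-0.5769 -0.403   0.1406]
```

Emit:
{"name": "step_arm", "arguments": {
  "plan": [
    [[0,0,0],[0,0,-0.05],255],
    [[0,0,1.29],[-0.577,-0.403,-0.05],255],
    [[0,0,1.29],[-0.577,-0.403,-0.05],255],
    [[0,0,1.29],[-0.577,-0.403,-0.05],255],
    [[0,0,1.29],[-0.577,-0.403,-0.05],255],
    [[0,0,1.29],[-0.577,-0.403,-0.05],255],
    [[0,0,1.29],[-0.577,-0.403,-0.05],255],
    [[0,0,1.29],[-0.577,-0.403,-0.05],255],
    [[0,0,1.29],[-0.577,-0.403,-0.05],255],
    [[0,0,1.29],[-0.577,-0.403,-0.05],255]
  ],
  "squeeze": 20
}}

```text
time: 3.1
position: [0.5284, 0.2038, 0.287]
tool_rot: [-2.183, -2.259, -0.002]
ft_force: [1.0, 0.9, -0.4]
grip_width: 0.02
```

```bash
python3 -c "
from mv import *
plan([(.033,.12,.25),(.033,.12,.096)])"
```

```text
t 3.1 pos [0.5284 0.2038 0.287 ] rack -0.0549 0.2282 F [ 0.97  0.87 -0.37] gw 0.02
turn [ 0.001 -0.001  0.001]
(0.033, 0.12, 0.25) [-0.1083  0.0877  0.037 ]
(0.033, 0.12, 0.096) [-0.1084  0.0876  0.191 ]
```

Emit:
{"name": "step_arm", "arguments": {
  "plan": [
    [[0,0,0],[-0.1,0.08,0.06],255],
    [[0,0,0],[-0.1,0.08,0.06],255],
    [[0,0,0],[-0.1,0.08,0.06],255],
    [[0,0,0],[-0.1,0.08,0.15],255],
    [[0,0,0],[-0.1,0.08,0.15],255],
    [[0,0,0],[-0.1,0.08,0.15],255],
    [[0,0,0],[-0.1,0.08,0.15],255],
    [[0,0,0],[-0.1,0.08,0.15],255],
    [[0,0,0],[-0.1,0.08,0.15],255],
    [[0,0,0],[-0.1,0.08,0.15],255]
  ]
}}

```text
time: 4.35
position: [0.611, 0.1082, 0.1373]
tool_rot: [2.183, 2.259, 0.002]
ft_force: [-0.2, -0.0, -0.5]
grip_width: 0.003
```

```bash
python3 -c "
from mv import *
plan([(.033,.12,.096),(.033,.12,.066)])
for n in ('side','top'):
    im=ctrl.get_image(n); cv2.imwrite(f'pics/{n}2.png',im[:,:,::-1])
"
```

```text
t 4.35 pos [0.611  0.1082 0.1373] rack 0.0245 0.1299 F [-0.21 -0.03 -0.45] gw 0.003
turn [ 0.001 -0.     0.001]
(0.033, 0.12, 0.096) [-0.0099  0.0085  0.0413]
(0.033, 0.12, 0.066) [-0.0099  0.0084  0.0713]
```

View pics/side2.png

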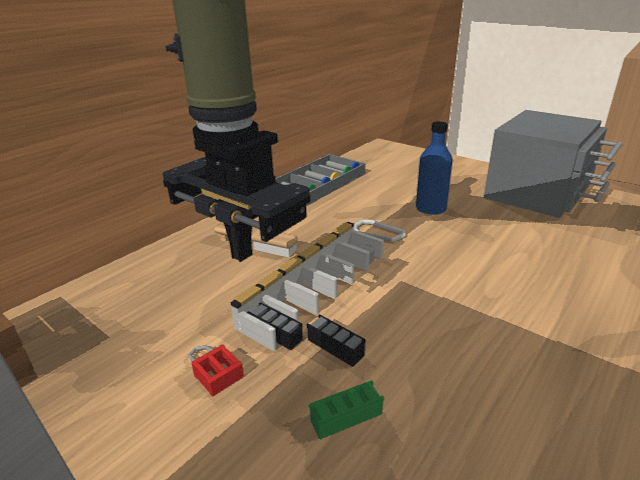

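Emit:
{"name": "step_arm", "arguments": {
  "plan": [
    [[0,0,0],[-0.01,0.0085,0.041],255],
    [[0,0,0],[-0.01,0.0085,0.041],255],
    [[0,0,0],[-0.01,0.0085,0.055],255],
    [[0,0,0],[-0.01,0.0085,0.06],255],
    [[0,0,0],[-0.01,0.0085,0.064],255],
    [[0,0,0],[-0.01,0.0085,0.066],255],
    [[0,0,0],[-0.01,0.0085,0.068],255],
    [[0,0,0],[-0.01,0.0085,0.069],255],
    [[0,0,0],[-0.01,0.0085,0.069],255],
    [[0,0,0],[-0.01,0.0085,0.069],255]
  ]
}}

```text
time: 5.7
position: [0.6196, 0.0984, 0.0677]
tool_rot: [2.183, 2.259, 0.0]
ft_force: [0.5, 0.2, -0.2]
grip_width: 0.004
```

```bash
python3 -c "
from mv import *
plan([(.033,.12,.066)])
for n in ('side','top'):
    im=ctrl.get_image(n); cv2.imwrite(f'pics/{n}3.png',cv2.resize(im[170:400,150:450,::-1],None,fx=2.5,fy=2.5))
"
```

```text
t 5.7 pos [0.6196 0.0984 0.0677] rack 0.0328 0.1198 F [ 0.5   0.19 -0.19] gw 0.004
turn [ 0.    -0.     0.001]
(0.033, 0.12, 0.066) [0.0002 0.0002 0.0017]
```

View pics/side3.png

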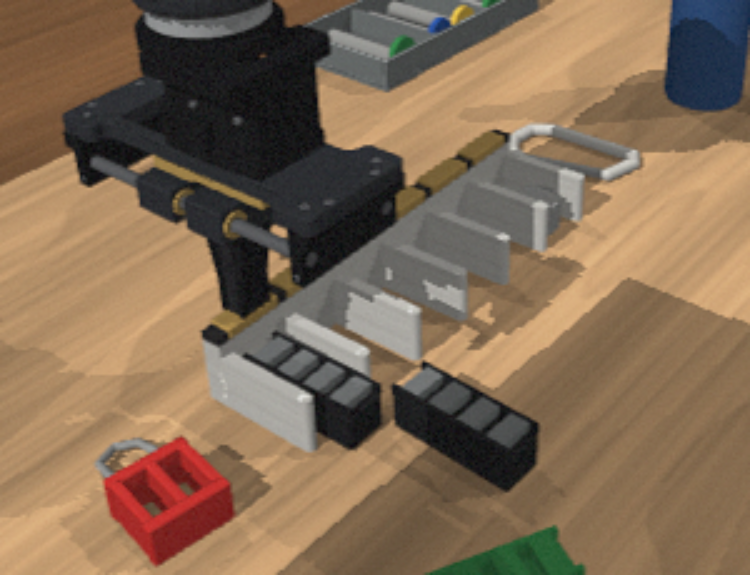

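View pics/top3.png

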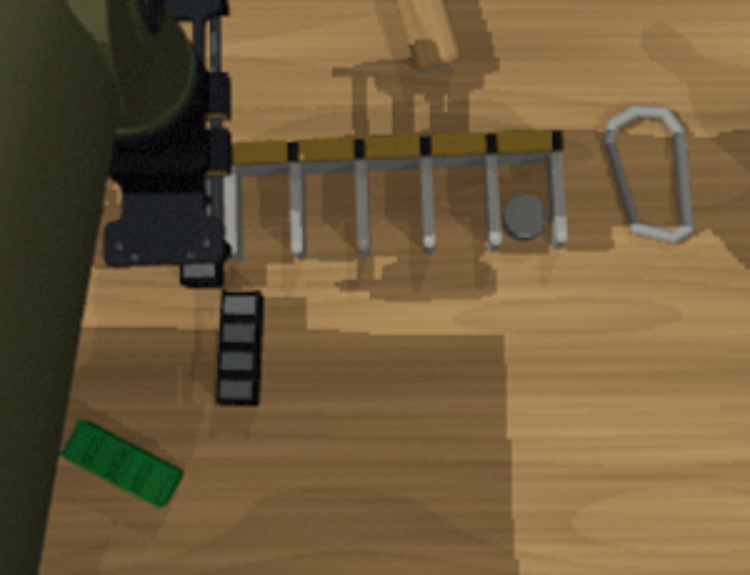

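Emit:
{"name": "step_arm", "arguments": {
  "plan": [
    [[0,0,0],[0,0,0.001],255],
    [[0,0,0],[0,0,0.002],255],
    [[0,0,0],[0,0,0.003],255],
    [[0,0,0],[0,0,0.003],255],
    [[0,0,0],[0,0,0.003],255],
    [[0,0,0],[0,0,0.003],255],
    [[0,0,0],[0,0,0.003],255],
    [[0,0,0],[0,0,0.003],255],
    [[0,0,0],[0,0,0.003],255],
    [[0,0,0],[0,0,0.003],255]
  ]
}}

```text
time: 7.05
position: [0.6197, 0.0984, 0.0665]
tool_rot: [-2.183, -2.258, -0.001]
ft_force: [-5.0, 0.3, 10.7]
grip_width: 0.009
```

Contact on rail1 at 10.7 N. Next is rail2.

Emit:
{"name": "step_arm", "arguments": {
  "plan": [
    [[0,0,0],[0,0,-0.025],255],
    [[0,0,0],[0,0,-0.025],255],
    [[0,0,0],[-0.048,0,-0.025],255],
    [[0,0,0],[-0.048,0,-0.025],255],
    [[0,0,0],[-0.048,0,-0.025],255],
    [[0,0,0],[-0.048,0,-0.01],255],
    [[0,0,0],[-0.048,0,-0.003],255],
    [[0,0,0],[-0.048,0,-0.001],255],
    [[0,0,0],[-0.048,0,0],255],
    [[0,0,0],[-0.048,0,0],255]
  ]
}}

```text
time: 8.3
position: [0.6202, 0.0518, 0.0664]
tool_rot: [-2.18, -2.258, 0.001]
ft_force: [-8.6, 0.9, 18.1]
grip_width: 0.01
```

```bash
python3 -c "
from mv import *
plan([(.033,.072,.066)])"
```

```text
t 8.3 pos [0.6202 0.0518 0.0664] rack 0.0318 0.0731 F [-8.64  0.93 18.06] gw 0.01
turn [-0.003 -0.002  0.002]
(0.033, 0.072, 0.066) [-0.0012  0.0012  0.0004]
```

Rail2 is touched at 18 N. Rail3 is next, with slightly less press.

Emit:
{"name": "step_arm", "arguments": {
  "plan": [
    [[0,0,0],[0,0,-0.025],255],
    [[0,0,0],[0,0,-0.025],255],
    [[0,0,0],[-0.048,0.001,-0.025],255],
    [[0,0,0],[-0.048,0.001,-0.025],255],
    [[0,0,0],[-0.048,0.001,-0.025],255],
    [[0,0,0],[-0.048,0.001,-0.01],255],
    [[0,0,0],[-0.048,0.001,-0.003],255],
    [[0,0,0],[-0.048,0.001,-0.001],255],
    [[0,0,0],[-0.048,0.001,0],255],
    [[0,0,0],[-0.048,0.001,0],255]
  ]
}}

```text
time: 9.55
position: [0.6228, 0.0039, 0.0664]
tool_rot: [-2.179, -2.258, 0.0]
ft_force: [-9.1, 1.6, 17.8]
grip_width: 0.005
```

```bash
python3 -c "
from mv import *
plan([(.033,.024,.126),(-.105,.135,.126),(-.105,.135,.025)])
im=ctrl.get_image('side'); cv2.imwrite(f'pics/side4.png',cv2.resize(im[170:400,150:450,::-1],None,fx=2.5,fy=2.5))
"
```

```text
t 9.55 pos [0.6228 0.0039 0.0664] rack 0.0329 0.0253 F [-9.07  1.57 17.79] gw 0.005
turn [-0.003 -0.002  0.002]
(0.033, 0.024, 0.126) [-0.0011 -0.     -0.0596]
(-0.105, 0.135, 0.126) [ 0.1102 -0.1378 -0.059 ]
(-0.105, 0.135, 0.025) [ 0.11   -0.1375  0.042 ]
```

View pics/side4.png

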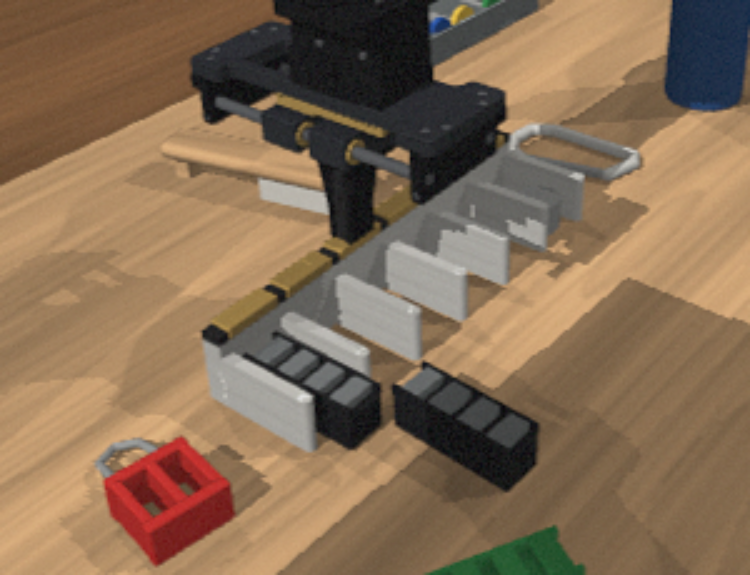

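Emit:
{"name": "step_arm", "arguments": {
  "plan": [
    [[0,0,0],[0,0,-0.06],255],
    [[0,0,0],[0,0,-0.06],255],
    [[0.0,0,0],[0.11,-0.138,-0.06],255],
    [[0,0,0],[0.11,-0.138,-0.06],255],
    [[0,0,0],[0.11,-0.138,-0.06],255],
    [[0,0,0],[0.11,-0.138,-0.06],255],
    [[0,0,0],[0.11,-0.138,-0.06],255],
    [[0,0,0],[0.11,-0.138,-0.04],255],
    [[0,0,0],[0.11,-0.138,-0.02],255],
    [[0,0,0],[0.11,-0.138,-0.02],255]
  ]
}}

```text
time: 10.85
position: [0.4818, 0.1061, 0.083]
tool_rot: [-2.186, -2.256, 0.006]
ft_force: [0.5, 0.2, 0.7]
grip_width: 0.008
```

```bash
python3 -c "
from mv import *
plan([(-.105,.135,.027),(-.105,.125,.027),(-.105,.0475,.027)])
for n in ('side','top'):
    im=ctrl.get_image(n); cv2.imwrite(f'pics/{n}5.png',cv2.resize(im[200:430,130:430,::-1],None,fx=2.5,fy=2.5))
"
```

```text
t 10.85 pos [0.4818 0.1061 0.083 ] rack -0.1047 0.132 F [0.46 0.21 0.69] gw 0.008
turn [-0.003  0.002 -0.001]
(-0.105, 0.135, 0.027) [ 0.0031 -0.0001  0.056 ]
(-0.105, 0.125, 0.027) [-0.0069 -0.0001  0.056 ]
(-0.105, 0.0475, 0.027) [-0.0844 -0.      0.0562]
```

View pics/side5.png

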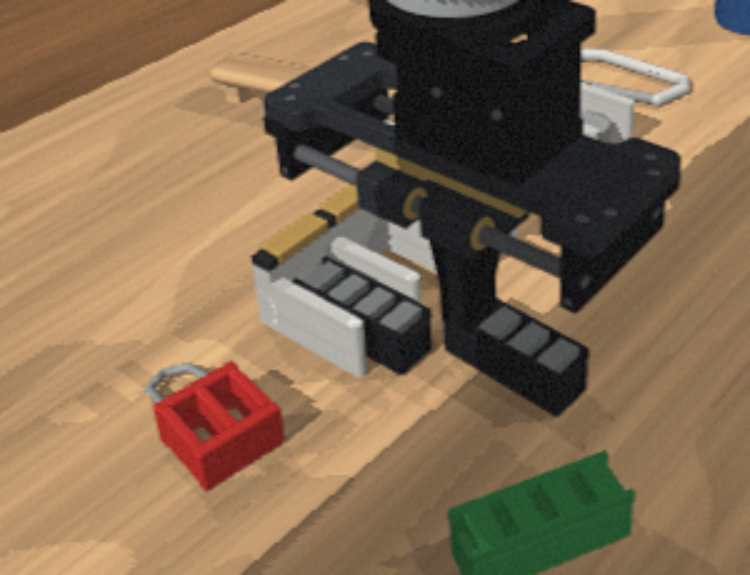

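Emit:
{"name": "step_arm", "arguments": {
  "plan": [
    [[0,0,0],[0.003,0,0.02],255],
    [[0,0,0],[0.003,0,0.04],255],
    [[0,0,0],[0.003,0,0.056],255],
    [[0,0,0],[0.003,0,0.056],255],
    [[0,0,0],[0.003,0,0.056],255],
    [[0,0,0],[-0.004,0,0.056],255],
    [[0,0,0],[-0.01,0,0.056],255],
    [[0,0,0],[-0.015,0,0.056],255],
    [[0,0,0],[-0.02,0,0.056],255],
    [[0,0,0],[-0.025,0,0.056],255]
  ]
}}

```text
time: 12.2
position: [0.4831, 0.0826, 0.0287]
tool_rot: [-2.183, -2.259, -0.001]
ft_force: [-0.0, 1.2, -0.1]
grip_width: 0.01
```

```bash
python3 -c "
from mv import *
plan([(-.105,.0475,.027)])
for n in ('side',):
    im=ctrl.get_image(n); cv2.imwrite(f'pics/{n}6.png',cv2.resize(im[200:430,130:430,::-1],None,fx=2.5,fy=2.5))
"
```

```text
t 12.2 pos [0.4831 0.0826 0.0287] rack -0.1042 0.1085 F [-0.04  1.22 -0.13] gw 0.01
turn [ 0.    -0.     0.001]
(-0.105, 0.0475, 0.027) [-0.061  -0.0009  0.0017]
```

View pics/side6.png

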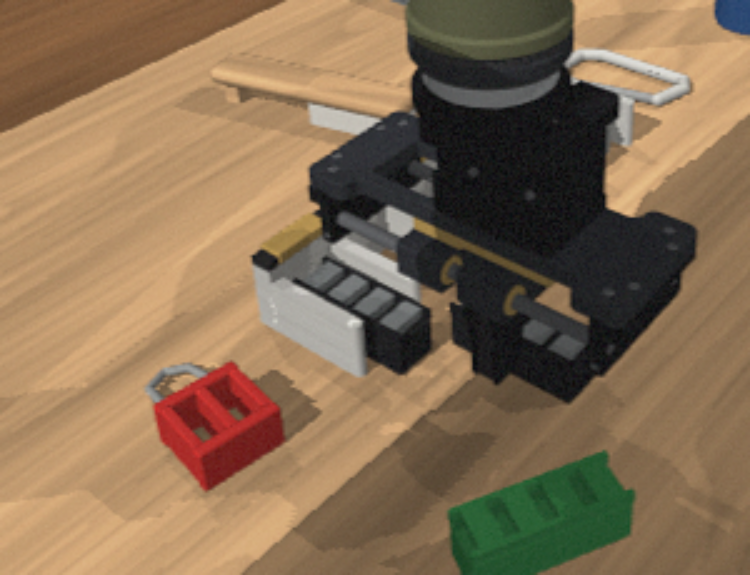

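Emit:
{"name": "step_arm", "arguments": {
  "plan": [
    [[0,0,0],[-0.008,0,0],255],
    [[0,0,0],[-0.015,0,0],255],
    [[0,0,0],[-0.022,0,0],255],
    [[0,0,0],[-0.029,0,0],255],
    [[0,0,0],[-0.036,0,0],255],
    [[0,0,0],[-0.043,0,0],255],
    [[0,0,0],[-0.05,0,0],255],
    [[0,0,0],[-0.055,0,0],255],
    [[0,0,0],[-0.059,0,0],255],
    [[0,0,0],[-0.059,0,0],255]
  ]
}}

```text
time: 13.5
position: [0.4849, 0.0233, 0.0285]
tool_rot: [2.184, 2.258, -0.0]
ft_force: [0.5, -0.5, -0.6]
grip_width: 0.003
```

```bash
python3 -c "
from mv import *
plan([(-.105,.0475,.027),(-.105,.08,.10)])
"
```

```text
t 13.5 pos [0.4849 0.0233 0.0285] rack -0.1043 0.0492 F [ 0.52 -0.48 -0.56] gw 0.003
turn [-0.  0.  0.]
(-0.105, 0.0475, 0.027) [-0.0017 -0.0007  0.0015]
(-0.105, 0.08, 0.1) [ 0.0308 -0.0007 -0.0715]
```

Emit:
{"name": "step_arm", "arguments": {
  "plan": [
    [[0,0,0],[0.03,0,0],255],
    [[0,0,0],[0.03,0,0],255],
    [[0,0,0],[0.03,0,-0.06],255],
    [[0,0,0],[0.03,0,-0.12],255],
    [[0,0,0],[0.08,0,-0.16],255],
    [[0,0,0],[0.13,0,-0.16],255],
    [[0,0,0],[0.16,0,-0.16],255],
    [[0,0,0],[0.16,0,-0.16],255],
    [[0,0,0],[0.16,0,-0.16],255],
    [[0,0,0],[0.16,0,-0.16],255]
  ]
}}

```text
time: 14.75
position: [0.4798, 0.1819, 0.1885]
tool_rot: [2.186, 2.256, -0.001]
ft_force: [0.4, -0.4, -0.4]
grip_width: 0.005
```

```bash
python3 -c "
from mv import *
plan([(-.105,.0475,.027)])
for n in ('side','top'):
    im=ctrl.get_image(n); cv2.imwrite(f'pics/{n}7.png',im[:,:,::-1])
"
```

```text
t 14.75 pos [0.4798 0.1819 0.1885] rack -0.1042 0.2079 F [ 0.43 -0.43 -0.36] gw 0.005
turn [-0.     0.    -0.002]
(-0.105, 0.0475, 0.027) [-0.1603 -0.0006  0.1615]
```

View pics/side7.png

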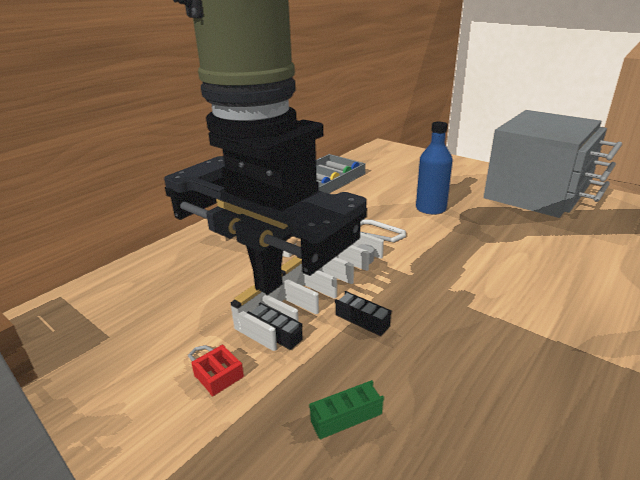

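View pics/top7.png

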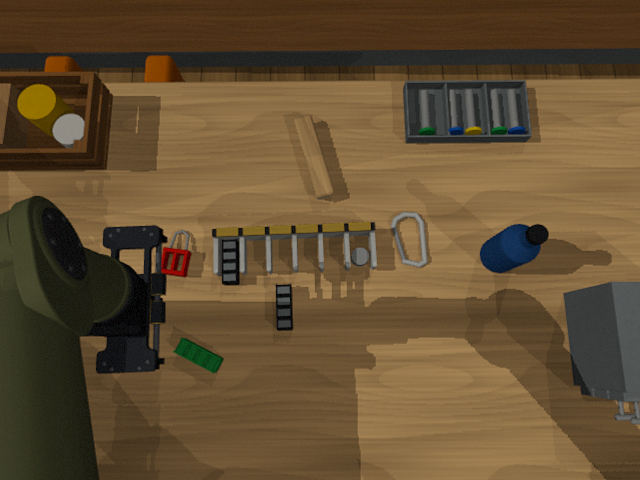

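The guard is now at top (284,307), in front of gap 3, and the other items haven't moved. I'll measure it.

```bash
python3 -c "
from meas import *
measure(g0=(.485,-.002,.03))
from mv import *
plan([(-.165,.024,.10),(-.165,.024,.027)],np.pi/2)
plan([(-.165,.024,.10),(-.165,.024,.027)],-np.pi/2)
"
```

```text
('top',) [ 0.5915 -0.0221  0.0341] rms 0.27
('top',) guard [ 0.4864 -0.0027  0.0374] [-0. -0. -0.] in rack -0.1045 0.0231 0.003
('side',) [ 0.5892 -0.0204  0.0306] rms 0.23
('side',) guard [ 0.4849 -0.0014  0.0458] [ 0.  0. -0.] in rack -0.1037 0.0222 0.015
('top', 'side') [ 0.5913 -0.022   0.0357] rms 0.42
('top', 'side') guard [ 0.4857 -0.0022  0.0393] [-0.24  0.37 -0.03 -0.12 -0.51  0.09] in rack -0.1048 0.0235 0.004
t 15.15 pos [0.4796 0.1836 0.1886] rack -0.1044 0.2095 F [ 0.16  0.28 -0.74] gw 0.003
turn [ 0.    0.   -1.57]
(-0.165, 0.024, 0.1) [-0.1855 -0.0608  0.0886]
(-0.165, 0.024, 0.027) [-0.1855 -0.0608  0.1616]
t 15.15 pos [0.4796 0.1836 0.1886] rack -0.1044 0.2095 F [ 0.16  0.28 -0.74] gw 0.003
turn [ 0.    -0.     1.572]
(-0.165, 0.024, 0.1) [-0.1855 -0.0608  0.0886]
(-0.165, 0.024, 0.027) [-0.1855 -0.0608  0.1616]
```

Emit:
{"name": "step_arm", "arguments": {
  "plan": [
    [[0,0,-0.18],[-0.04,-0.02,0],255],
    [[0,0,-0.36],[-0.08,-0.04,0],255],
    [[0,0,-0.54],[-0.12,-0.05,0],255],
    [[0,0,-0.72],[-0.15,-0.055,0.03],255],
    [[0,0,-0.9],[-0.185,-0.061,0.06],255],
    [[0,0,-1.08],[-0.185,-0.061,0.09],255],
    [[0,0,-1.26],[-0.185,-0.061,0.09],255],
    [[0,0,-1.44],[-0.185,-0.061,0.09],255],
    [[0,0,-1.57],[-0.185,-0.061,0.09],255],
    [[0,0,-1.57],[-0.185,-0.061,0.09],255]
  ]
}}

```text
time: 16.4
position: [0.4249, -0.0032, 0.0986]
tool_rot: [-0.05, 3.141, 0.0]
ft_force: [0.2, 1.1, -0.2]
grip_width: 0.006
```

```bash
python3 -c "
from mv import *
plan([(-.165,.0235,.10),(-.165,.0235,.027)],np.pi/2)
print(ctrl.get_state()['joint_positions'].round(2))
for n in ('side',):
    im=ctrl.get_image(n); cv2.imwrite(f'pics/{n}8.png',cv2.resize(im[200:430,130:430,::-1],None,fx=2.5,fy=2.5))
"
```

```text
t 16.4 pos [ 0.4249 -0.0032  0.0986] rack -0.1651 0.0246 F [ 0.16  1.07 -0.21] gw 0.006
turn [ 0.     0.    -0.001]
(-0.165, 0.0235, 0.1) [-0.0001 -0.0011 -0.0014]
(-0.165, 0.0235, 0.027) [-0.0001 -0.0012  0.0716]
[-0.73 -0.07  0.66  2.17  0.05  1.03  1.51]
```

View pics/side8.png

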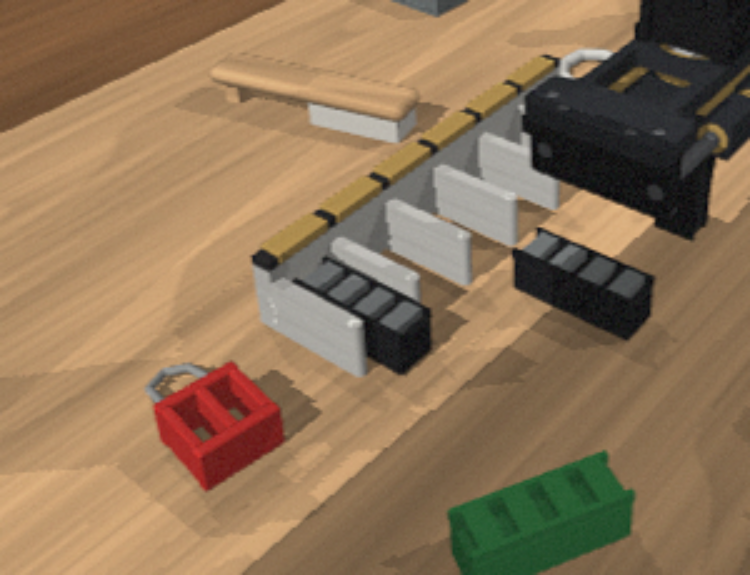

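Emit:
{"name": "step_arm", "arguments": {
  "plan": [
    [[0,0,0],[0,-0.001,0.02],255],
    [[0,0,0],[0,-0.001,0.04],255],
    [[0,0,0],[0,-0.001,0.06],255],
    [[0,0,0],[0,-0.001,0.072],255],
    [[0,0,0],[0,-0.001,0.072],255],
    [[0,0,0],[0,-0.001,0.072],255],
    [[0,0,0],[0,-0.001,0.072],255],
    [[0,0,0],[-0.004,-0.001,0.072],255],
    [[0,0,0],[-0.008,-0.001,0.072],255],
    [[0,0,0],[-0.012,-0.001,0.072],255]
  ]
}}

```text
time: 17.7
position: [0.4371, -0.0038, 0.0266]
tool_rot: [0.052, -3.141, -0.0]
ft_force: [-0.8, -0.4, 0.9]
grip_width: 0.004
```

```bash
python3 -c "
from mv import *
plan([(-.1105,.0235,.027),(-.0655,.0235,.027)],np.pi/2)
print(ctrl.get_state()['joint_positions'].round(2))
for n in ('side',):
    im=ctrl.get_image(n); cv2.imwrite(f'pics/{n}9.png',cv2.resize(im[200:430,230:530,::-1],None,fx=2.5,fy=2.5))
"
```

```text
t 17.7 pos [ 0.4371 -0.0038  0.0266] rack -0.153 0.0236 F [-0.85 -0.39  0.88] gw 0.004
turn [ 0. -0.  0.]
(-0.1105, 0.0235, 0.027) [-0.0425 -0.0001 -0.0004]
(-0.0655, 0.0235, 0.027) [-0.0875 -0.0002 -0.0004]
[-0.71  0.11  0.69  2.2  -0.09  0.86  1.64]
```

View pics/side9.png

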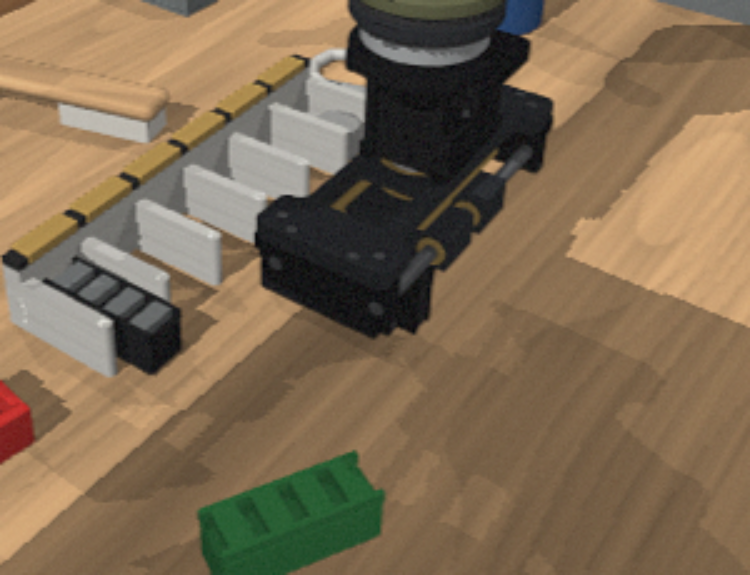

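Emit:
{"name": "step_arm", "arguments": {
  "plan": [
    [[0,0,0],[-0.006,0,0],255],
    [[0,0,0],[-0.012,0,0],255],
    [[0,0,0],[-0.018,0,0],255],
    [[0,0,0],[-0.023,0,0],255],
    [[0,0,0],[-0.028,0,0],255],
    [[0,0,0],[-0.033,0,0],255],
    [[0,0,0],[-0.038,0,0],255],
    [[0,0,0],[-0.043,0,0],255],
    [[0,0,0],[-0.047,0,0],255],
    [[0,0,0],[-0.05,0,0],255]
  ]
}}

```text
time: 19.0
position: [0.4871, -0.0022, 0.0266]
tool_rot: [0.052, -3.141, -0.0]
ft_force: [-1.0, 0.2, -0.2]
grip_width: 0.005
```

```bash
python3 -c "
from mv import *
plan([(-.0655,.0235,.027)],np.pi/2)
for n in ('top','side'):
    im=ctrl.get_image(n); cv2.imwrite(f'pics/{n}10.png',cv2.resize(im[200:430,200:500,::-1],None,fx=2.5,fy=2.5))
"
```

```text
t 19.0 pos [ 0.4871 -0.0022  0.0266] rack -0.103 0.0236 F [-0.98  0.24 -0.19] gw 0.005
turn [ 0. -0.  0.]
(-0.0655, 0.0235, 0.027) [-0.0375 -0.0001 -0.0004]
```

View pics/top10.png

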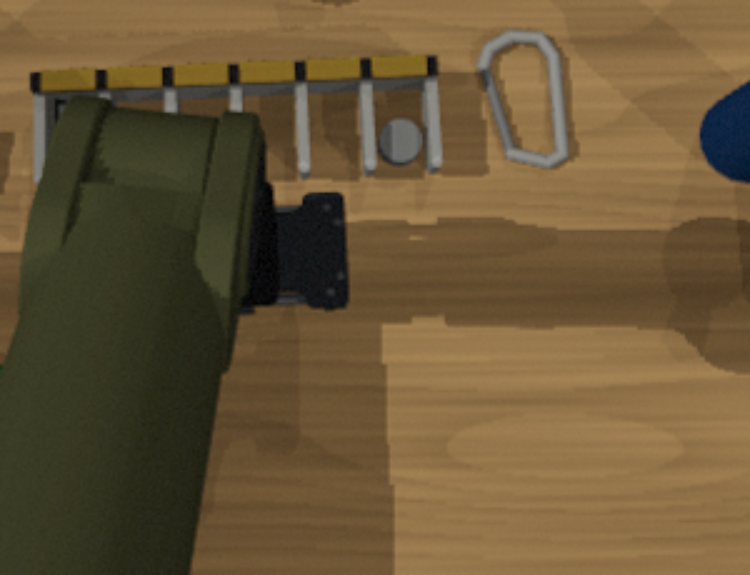

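View pics/side10.png

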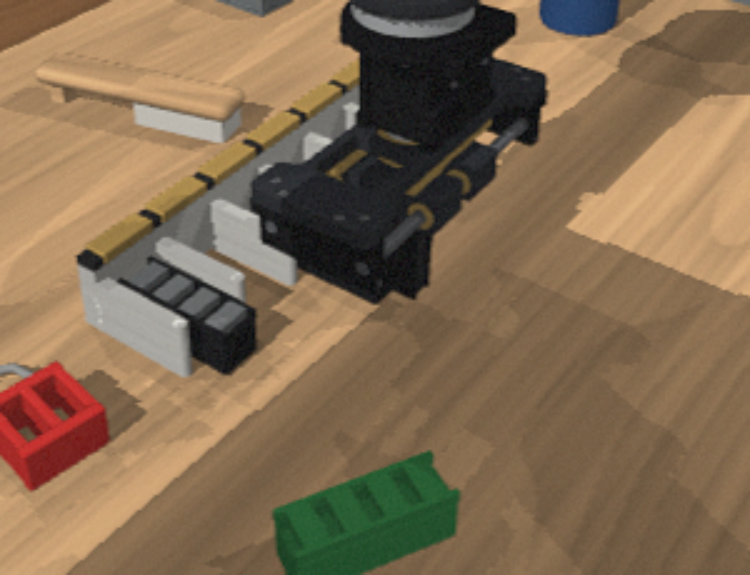

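Emit:
{"name": "step_arm", "arguments": {
  "plan": [
    [[0,0,0],[-0.005,0,0],255],
    [[0,0,0],[-0.01,0,0],255],
    [[0,0,0],[-0.014,0,0],255],
    [[0,0,0],[-0.018,0,0],255],
    [[0,0,0],[-0.022,0,0],255],
    [[0,0,0],[-0.026,0,0],255],
    [[0,0,0],[-0.029,0,0],255],
    [[0,0,0],[-0.032,0,0],255],
    [[0,0,0],[-0.034,0,0],255],
    [[0,0,0],[-0.035,0,0],255]
  ]
}}

```text
time: 20.35
position: [0.5219, -0.001, 0.0265]
tool_rot: [0.052, -3.141, -0.0]
ft_force: [0.0, -0.9, 0.4]
grip_width: 0.006
```

Emit:
{"name": "step_arm", "arguments": {
  "plan": [
    [[0,0,0],[-0.0005,0,0],255],
    [[0,0,0],[-0.001,0,0],255],
    [[0,0,0],[-0.0015,0,0],255],
    [[0,0,0],[-0.002,0,0],255],
    [[0,0,0],[-0.0025,0,0],255],
    [[0,0,0],[-0.003,0,0],255],
    [[0,0,0],[-0.003,0,0],255],
    [[0,0,0],[-0.003,0,0],255],
    [[0,0,0],[-0.003,0,0],255],
    [[0,0,0],[-0.003,0,0],255]
  ]
}}

```text
time: 21.6
position: [0.5241, -0.001, 0.0264]
tool_rot: [0.052, -3.14, -0.0]
ft_force: [-5.1, -0.2, 3.3]
grip_width: 0.006
```

Emit:
{"name": "step_arm", "arguments": {
  "plan": [
    [[0,0,0],[-0.0005,0,0],255],
    [[0,0,0],[-0.001,0,0],255],
    [[0,0,0],[-0.0015,0,0],255],
    [[0,0,0],[-0.0015,0,0],255],
    [[0,0,0],[-0.0015,0,0],255],
    [[0,0,0],[-0.0015,0,0],255],
    [[0,0,0],[-0.0015,0,0],255],
    [[0,0,0],[-0.0015,0,0],255],
    [[0,0,0],[-0.0015,0,0],255],
    [[0,0,0],[-0.0015,0,0],255]
  ]
}}

```text
time: 22.85
position: [0.5242, -0.001, 0.0261]
tool_rot: [0.052, -3.136, -0.001]
ft_force: [-8.7, -0.5, 6.2]
grip_width: 0.007
```

The guard is firmly against the wall: the force is rising with no further motion. I'll back off straight, lift clear and look.

Emit:
{"name": "step_arm", "arguments": {
  "plan": [
    [[0,0,0],[0.01,0,0],255],
    [[0,0,0],[0.03,0,0],255],
    [[0,0,0],[0.04,0,0],255],
    [[0,0,0],[0.04,0,-0.05],255],
    [[0,0,0],[0.04,0,-0.11],255],
    [[0,0,0],[0.04,0,-0.17],255],
    [[0,0,0],[0.04,0.06,-0.2],255],
    [[0,0,0],[0.04,0.12,-0.2],255],
    [[0,0,0],[0.04,0.18,-0.2],255],
    [[0,0,0],[0.04,0.22,-0.2],255]
  ]
}}

```text
time: 24.1
position: [0.4789, 0.2216, 0.227]
tool_rot: [-0.057, 3.139, 0.003]
ft_force: [0.4, -0.7, -0.7]
grip_width: 0.005
```

```bash
python3 -c "
from mv import *
plan([])
for n in ('top','side'):
    im=ctrl.get_image(n); cv2.imwrite(f'pics/{n}11.png',cv2.resize(im[190:390,140:400,::-1],None,fx=3,fy=3,interpolation=cv2.INTER_CUBIC))
from meas import *
measure(g0=(.575,.001,.033))
for n in ('belay','tin','brush','carabiner','bottle'):
    for d in ctrl.cut_out('top',n)[:1]: print(n,d['score'],d['rect'])
"
```

```text
t 24.1 pos [0.4789 0.2216 0.227 ] rack -0.1038 0.2475 F [ 0.42 -0.72 -0.73] gw 0.005
turn [0.003 0.    1.574]
('top',) [ 0.5918 -0.0225  0.0312] rms 0.2
('top',) guard [0.5764 0.     0.0534] [-0. -0. -0.] in rack -0.0146 0.023 0.022
('side',) [ 0.5899 -0.022   0.0352] rms 0.24
('side',) guard [ 0.5696 -0.0055 -0.1744] [ 0. -0.  0.] in rack -0.0197 0.0172 -0.21
('top', 'side') [ 0.5911 -0.0226  0.0334] rms 0.39
('top', 'side') guard [ 0.5723 -0.0031 -0.0566] [ 1.67  2.15 -2.2  -2.34 -0.04 -2.29] in rack -0.0181 0.0201 -0.09
belay 0.75 [159.6, 231.3, 31.0, 46.6]
tin 0.85 [351.5, 246.5, 20.1, 19.5]
brush 0.66 [295.6, 115.3, 41.6, 88.6]
carabiner 0.96 [394.8, 214.4, 31.6, 51.6]
bottle 0.6 [478.0, 223.0, 73.0, 51.7]
```

View pics/top11.png

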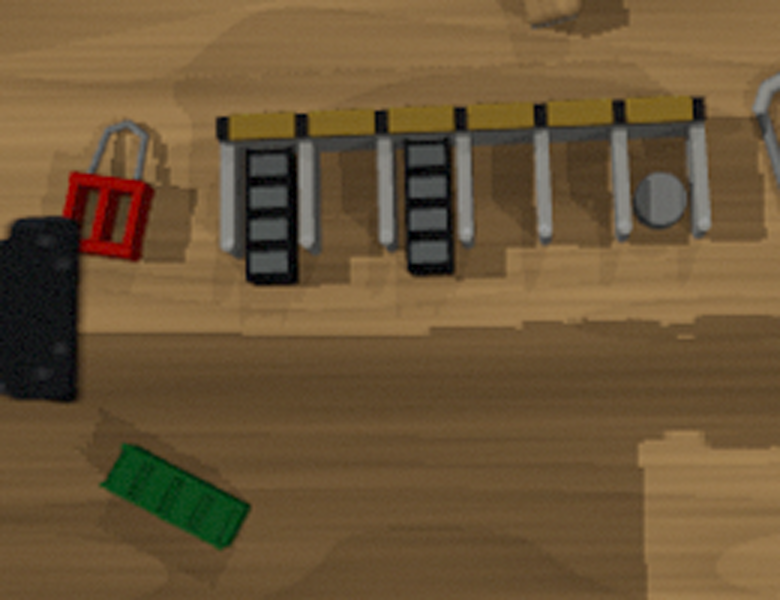

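View pics/side11.png

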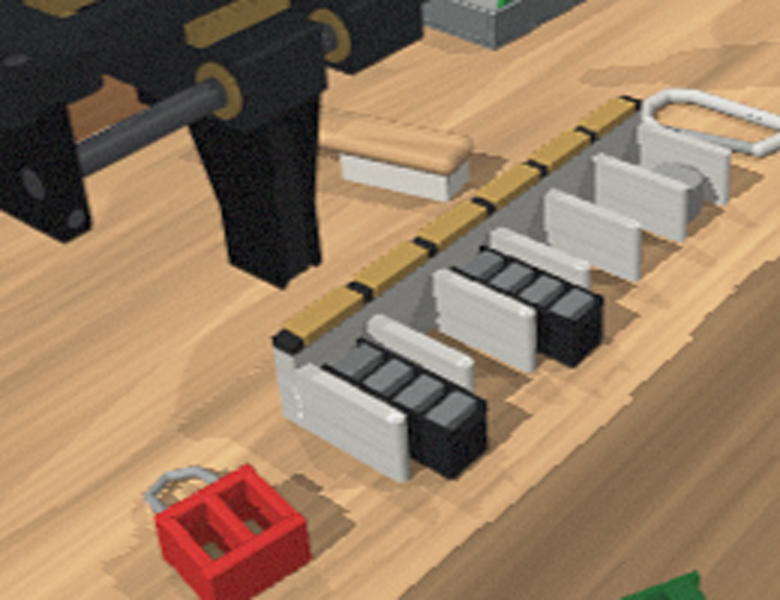

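The guard sits in gap 3 at rack x = -14.6 mm against a target of -15 mm. Nothing else has moved and the gripper is clear, so I'm handing the job in.

```bash
python3 -c "
from bench import ctrl
print(ctrl.close_job(), ctrl.get_state()['time'])"
```

```text
the job is handed in; nothing more can be done
the job is handed in; nothing more can be done
```

The loose black guard is fully home in the third gap, and I've handed the job in at about 25 s on the robot's clock.

- **Counting:** With the gripper shut, I touched the rail over gaps 1, 2 and 3 in order from the belay end. The contact forces were about 11, 18 and 18 N, and I went no further along the rail.
- **Pushing:** I pushed the guard sideways until it was in front of gap 3, then lengthwise in until the wall stopped it. At the end the push rose from 5 to 9 N with no further movement.

**Last checks:**
- **Top camera:** It puts the guard's centre at x = -14.6 mm, y = 23 mm in the rack's frame, against a target of -15 mm and 24 mm.
- **Other things:** The stored guard, tin, belay, carabiner, brush, bottle and green look-alike all appear where they were.
- **Disagreement:** The side camera's fit of the guard was off by 5–6 mm and about 0.2 rad, because a divider hides part of it in that view. I discounted that fit; the side picture itself shows the guard straight in the gap.

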